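Close the chuck on the driver bit, then hold the hidden bolt head while the nut runs home

TASK

Clamp the flow cell shut: swing the lever of the chuck sleeve all the way over so that the jaws close on the driver bit and the slow drive, which is already running, turns the bit and its nut. The bolt then only spins along with the nut, so reach down into the gap behind the bracket's front flange, take the hexagon bolt head between the fingers and hold it from turning until the nut has run fully home against the cell's cover plate. Finish still holding the bolt head, with the chuck still closed; leave the timer, the tape roll and the petri dish where they are.

Things in the scene. Friction and masses are not known exactly. Their poses are not given: they have to be found in the camera images.
- rig: Fixed fixture on a grey base 295 x 124 x 12 mm; origin at bench height (z 0). Its x axis points along the common axis of drive, bit and bolt (60 mm above the bench) from the grey battery motor nearest the robot (x -167 to -80 mm, tops at z 92 mm) to the U-bracket; y left, z up. Before the bracket: clear flow cell with cover plate and two hose barbs (x 35 mm, up to z 99 mm).
- gap (a point): Middle of the mouth of the gap in the steel U-bracket, level with the upper edges of both flanges (z 88 mm), at rig x 70 mm, straight above the bolt head. The flanges are 94 mm wide in y; the front one fills rig x 40 to 48 mm, the rear one 92 to 100 mm; the gap between them is 44 mm wide, open above and at both sides, its floor at z 20 mm. Axes as the rig's.
- sleeve (a joint): Angle (rad) of the knurled steel chuck sleeve (51 mm diameter, rig x -73 to -50 mm) about the rig's x axis: 0 open, 1.2 closed (end stop); starts at 0 to 0.2. At 0 its lever leans 0.6 rad from upright toward the rig's +y, at 1.2 it leans 0.6 rad toward -y: swing it over the top. It stays where it is left (friction, about 4 N at the knob) and does not spin with the drive.
- lever_knob (a point): Centre of the black ball, 18 mm diameter, on the end of the sleeve's lever (steel rod 7 mm thick), at rig x -61.5 mm, 74 mm from the axis; it moves with the sleeve.
- bit (a joint): Angle (rad) of the driver bit (splined shank in the chuck, 35 mm socket over the nut) about the rig's x axis; any start angle. It stands still while the chuck is open; with the jaws closed the drive turns it in the positive sense (clockwise seen from the motor), about 3.5 rad/s free and 2.5 rad/s with the bolt held. The drive stalls at about 0.12 N m.
- bolt: Steel bolt along the rig's x axis through nut, cell and bracket; origin on the axis, at rig x 0; x axis as the rig's. Its head, a hexagon 24 mm across flats, 28 mm across corners, 14 mm thick (rig x 63 to 77 mm), stands on a 25 mm round boss behind the front flange. Free, it turns along with the bit (thread friction 0.03 N m). Closing the fingers across it turns two flats to them.
- bolt_head (a point): Centre of the hexagon bolt head: on the axis, 60 mm above the bench, rig x +70 mm, in the middle of the gap (22 mm to either flange, 40 mm above the web, 28 mm below the flanges' upper edges).
- nut (a joint): Travel (m) of the flange nut (33 mm flange between the bit's socket and the cell) along the rig's +x toward the cell's aluminium cover plate: 0 at the start, 0.008 home against the washer. It advances 4 mm for each turn of the bit while the bolt is held still, about 5 to 6 s in all, and not at all while the bolt turns along.
- timer: White bench timer 58 x 68 x 16 mm lying beside the rig; origin under its centre. To be left alone.
- label_tape: Roll of tape, 55 mm diameter, 18 mm high, lying flat beside the rig; origin under its centre. To be left alone.
- petri_dish: Petri dish, 60 mm diameter, 12 mm high, beside the rig; origin under its centre. To be left alone.

How it is judged:
By the outcome, as a careful person would: the job done as asked, in the order asked, and still so for the second after the job is handed in, while the arm keeps its last pose, push and grip.
It also fails if it takes over 58 s, if anything falls off the work surface, if the arm or the gripper's body presses on something with over 40 N, if the wrist force passes 120 N, or if a joint passes its speed limit or range.

ROBOT

A 6-joint arm with a two-finger parallel gripper is mounted at the origin on a cart in front of the work surface, level with it; the furniture and walls round the work are solid. World frame = base frame: x ahead of the robot, y to its left, z up, the work surface at z = 0. Lengths are in m, angles in rad, forces in N, time in s.
With the tool pointing down it reaches from about 0.325 to 0.9 m from the base axis. Payload 3.5 kg.
Tool frame: the origin (TCP) lies between the finger pads; the fingertips stand 8 mm ahead of it and the grasp point (between the pads) lies 11 mm behind it; z points along the fingers, x is the direction in which the jaws open and shut, and the axes are right-handed (so a half turn about z gives the same grasp; the last joint's range is limited). The gripper opens to 85 mm and grips with 20 to 120 N. Pads are 22 mm wide; open, the fingers measure 114 mm over their backs; the gripper's body (76 mm by 85 mm) begins 54 mm behind the grasp point. The pads swing forward as they close: fully open they stand 13 mm farther back than shut.
Start: joints at [-1.352, 0.276, -0.026, 1.268, 0, 1.467], TCP at [0.198, -0.593, 0.239] pointing down, gripper open.
Joint ranges: [-3.12, 3.12], [-0.85, 1.88], [-1.08, 1.24], [-1.95, 2.15], [-1.57, 1.53], [-3.14, 3.14]. Speed limits (rad/s): [2.57, 2.57, 3.14, 3.14, 3.14, 3.14].

INTERFACE

Orientations are given as a 3x3 rotation matrix whose columns are the frame's x, y, z axes.
In Python, from cell import bot gives the robot as it stands.
- The arm moves only by the tool send_rows, never from a script. Its argument "increments" is a list of rows, each a list of 3 entries, a list of its own where there are three numbers: the shift along the tool's x, y, z scaled (see below), then the turn, a rotation vector about the tool's x, y, z scaled (see below), then the opening, from 0 (shut) to 1 (fully open). A call has 1 to 5 rows; each row is the pose to reach, as a shift and turn from the pose commanded when the call began, along the tool's axes at that moment, turning the shorter way round; what a row does not reach only later rows make up. The controller multiplies each number of a shift by 100 mm and each number of a turn by pi rad. A row lasts 1/8 s, in which the tool goes at most 62.5 mm and 10.7 degrees, less where a joint would pass 70% of its speed; a pose out of reach is approached as far as the arm can. A call with a number of a shift or a turn outside -1 to 1 is refused whole. A call with a gripper value outside its range is refused whole. The fingers move at their own pace and stop on an object; "force" is the grip in N (left out, the last holds). Time passes only in rows, so rows that repeat a pose let the fingers close. It gives the time, the measured TCP pose, the force and the opening at its end, in the units of the state.
- bot.sense(): the state, without advancing time (a new reading comes with each control period).
- bot.snapshot(name): name is "side" or "top"; returns a dict with "color" (400x640x3 uint8, red, green, blue), "range_z" (400x640 float32, m along the optical axis (not along the pixel's ray), 0 where there is no reading), "fx", "fy", "cx", "cy" (pixels), "eye" and "rotation" of the camera in the world. Camera axes: x right, y down, z forward; pixel columns grow to the right and rows downward; lengths in m; the calibration is good to about 2 mm. A picture is of the moment at which its call begins.
- bot.job_done(): hands the job in, once; it reports no verdict.
The state is a dict: "clock": time; "joint_positions": joint angles; "dq": joint speeds; "joint_efforts": joint torques, N m; "tool_pos": TCP position; "orientation": TCP orientation; "contact_force": force on the tool from outside, world axes, zero at the start; "wrist_torque": the same for the moment, N m; "finger_gap": finger opening in m.
Only numpy, scipy, OpenCV 4.12 (cv2) and the standard library are available. Lean on these libraries where they do the work, as an engineer would, in place of code of your own. Each camera call takes 0.05 s, during which the arm holds its last target.

## Working session

There is one attempt and no reset: what is moved stays moved. The work goes in short steps, Python scripts to look and compute and a tool call to move; the robot and the scene stay as the last step left them, time stands still between calls to the robot, and variables do not carry over. Pictures are saved under pics/ and viewed, and the job is handed in when it is done.

Besides the shell and the picture viewer there is one more tool, called as a command line: name --argument value ..., lists and objects as JSON in quotes. send_rows: Moves the arm, as the interface text tells. Its arguments: {"type":"object","properties":{"increments":{"type":"array"},"force":{"type":"number"}},"required":["increments"]}

```bash
mkdir -p pics; ls; python3 - <<'E'
from cell import bot
import cv2,numpy as np
print(bot.sense())
for n in("side","top"):
    s=bot.snapshot(n); np.savez(f"pics/{n}0.npz",**s)
    cv2.imwrite(f"pics/{n}0.png",s["color"][:,:,::-1]); print(n,s["fx"],s["cx"],s["cy"],s["eye"],s["rotation"])
E
```

```text
pics
{'clock': 0.0, 'joint_positions': array([-1.35239879e+00,  2.77114902e-01, -2.79078118e-02,  1.26793876e+00,
        2.43152976e-05,  1.46736870e+00]), 'dq': array([-9.89143540e-04,  1.87217781e-03,  1.24239715e-04, -1.48198704e-03,
       -5.93977584e-05, -9.31799751e-04]), 'joint_efforts': array([-8.85213421e-05, -4.45508623e+01,  2.95203710e+01,  1.64236320e-02,
       -1.81938894e-04,  3.06221224e-06]), 'tool_pos': array([ 0.19750422, -0.59218378,  0.23815818]), 'orientation': array([[ 3.16298050e-01, -9.48659763e-01, -4.45374176e-04],
       [-9.48657429e-01, -3.16298266e-01,  2.11898061e-03],
       [-2.15106272e-03, -2.47721914e-04, -9.99997656e-01]]), 'contact_force': array([ 0.18581893,  0.1192024 , -0.09463802]), 'wrist_torque': array([-0.0239982 , -0.00555731,  0.0168087 ]), 'finger_gap': 0.08541432987807072}
side 404.8193206243805 320.81808853667826 201.5008189156004 [ 0.31705819 -0.53085519  0.64726023] [[ 0.91960271 -0.25999171  0.29450835]
 [-0.39281696 -0.61822424  0.68080366]
 [ 0.00506889 -0.74175677 -0.67064984]]
top 419.67250143678615 316.06010780831275 195.85790128860958 [0.4063573  0.02841019 0.92377821] [[-0.002062   -0.9879747   0.15460188]
 [-0.99913141  0.00846991  0.04080061]
 [-0.04161944 -0.15438347 -0.98713402]]
```

View pics/side0.png

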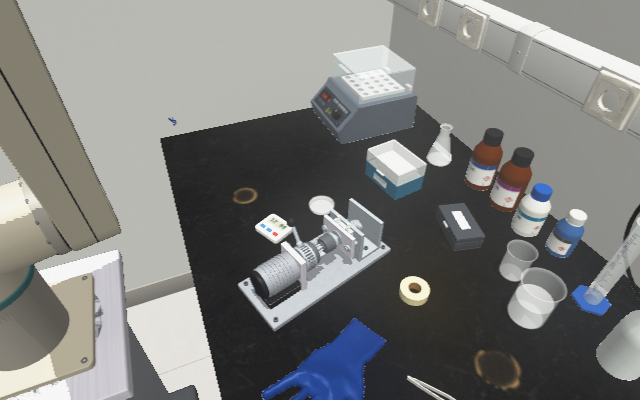

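View pics/top0.png

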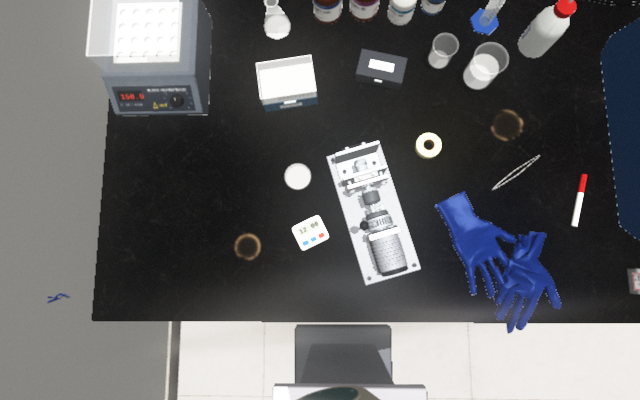

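The side view shows the rig with its motor near (275,285) and its bracket near (360,225). The top view shows the rig from (390,275) to (358,150), the timer at (310,232), the dish at (297,176) and the tape at (428,145). Next I'll fit the rig pose.

```bash
cat > h.py <<'E'
import numpy as np,cv2
def cloud(s):
    z=s["range_z"]; v,u=np.mgrid[0:400,0:640]
    P=np.stack([(u-s["cx"])/s["fx"]*z,(v-s["cy"])/s["fy"]*z,z],-1)
    W=P@np.array(s["rotation"]).T+np.array(s["eye"]); W[z==0]=np.nan
    return W
def proj(s,p):
    q=(np.atleast_2d(p)-s["eye"])@np.array(s["rotation"])
    return np.c_[q[:,0]/q[:,2]*s["fx"]+s["cx"],q[:,1]/q[:,2]*s["fy"]+s["cy"]]
E
python3 - <<'E'
from h import *
for n in("top","side"):
    s=dict(np.load(f"pics/{n}0.npz")); W=cloud(s)
    x,y,z=W[...,0],W[...,1],W[...,2]
    m=(x>.2)&(x<.6)&(y>-.25)&(y<.1)
    print(n,"bench z",np.nanmedian(z[m&(abs(z)<.006)]))
    g=s["color"].min(-1)
    b=m&(z>.007)&(z<.018)&(g>120)
    lab=cv2.connectedComponentsWithStats((m&(z>.007)).astype(np.uint8))
    k=np.argmax(lab[2][1:,4])+1; c=lab[1]==k
    P=W[c&(z<.018)][:,:2].astype(np.float32); r=cv2.minAreaRect(P); print(r, cv2.boxPoints(r))
    f=c&(z>.083)&(z<.0915); print("flange-ish",f.sum()); 
    Q=W[f]; print(Q[:60:2].round(3).tolist())
    cv2.imwrite(f"pics/{n}crop.png",cv2.resize(s["color"][130:290,290:450] if n=="top" else s["color"][180:340,230:400],None,fx=3.6,fy=3.6,interpolation=cv2.INTER_CUBIC)[:,:,::-1])
E
```

```text
top bench z 0.0006289386714509737
((0.49552977085113525, -0.06300519406795502), (0.2526475489139557, 0.12433920800685883), 16.135868072509766) [[ 0.35690454 -0.03839215]
 [ 0.39146042 -0.15783305]
 [ 0.63415504 -0.08761825]
 [ 0.5995991   0.03182267]]
flange-ish 1359
[[0.6, -0.067, 0.086], [0.599, -0.071, 0.089], [0.599, -0.075, 0.088], [0.599, -0.079, 0.089], [0.598, -0.061, 0.087], [0.597, -0.065, 0.089], [0.598, -0.069, 0.087], [0.597, -0.073, 0.091], [0.597, -0.077, 0.088], [0.597, -0.081, 0.087], [0.595, -0.055, 0.089], [0.595, -0.059, 0.089], [0.595, -0.063, 0.089], [0.595, -0.067, 0.089], [0.595, -0.071, 0.089], [0.595, -0.075, 0.089], [0.596, -0.079, 0.086], [0.594, -0.047, 0.087], [0.594, -0.051, 0.086], [0.594, -0.055, 0.087], [0.594, -0.059, 0.087], [0.593, -0.062, 0.091], [0.593, -0.067, 0.089], [0.593, -0.071, 0.088], [0.594, -0.075, 0.084], [0.591, -0.04, 0.09], [0.591, -0.045, 0.088], [0.591, -0.049, 0.088], [0.591, -0.053, 0.088], [0.591, -0.057, 0.088]]
side bench z -0.00047117196795631866
((0.4786573648452759, -0.027895987033843994), (0.2425573468208313, 0.255451023
[... 162 characters left out ...]
73, 0.008, 0.088], [0.576, 0.006, 0.088], [0.572, 0.006, 0.087], [0.576, 0.005, 0.087], [0.57, 0.007, 0.085], [0.573, 0.004, 0.085], [0.576, 0.001, 0.087], [0.571, 0.003, 0.085], [0.573, -0.001, 0.088], [0.577, -0.002, 0.087], [0.571, 0.0, 0.084], [0.574, -0.005, 0.088], [0.578, -0.004, 0.086], [0.581, -0.007, 0.087], [0.573, -0.005, 0.086], [0.576, -0.009, 0.088], [0.58, -0.009, 0.086], [0.554, -0.0, 0.086], [0.557, -0.002, 0.086], [0.574, -0.009, 0.086], [0.583, -0.013, 0.086], [0.555, -0.003, 0.085], [0.558, -0.005, 0.086], [0.574, -0.009, 0.084], [0.581, -0.017, 0.088], [0.552, -0.004, 0.085], [0.555, -0.008, 0.087], [0.558, -0.009, 0.086], [0.574, -0.013, 0.084], [0.583, -0.018, 0.085]]
```

```bash
ls -la pics
```

```text
total 4924
drwxr-xr-x 2 agent agent    4096 Dec  7 05:48 .
drwxr-xr-x 3 agent agent    4096 Dec  7 05:48 ..
-rw-r--r-- 1 agent agent 1794068 Dec  7 05:47 side0.npz
-rw-r--r-- 1 agent agent  319824 Dec  7 05:47 side0.png
-rw-r--r-- 1 agent agent  372890 Dec  7 05:48 sidecrop.png
-rw-r--r-- 1 agent agent 1794068 Dec  7 05:47 top0.npz
-rw-r--r-- 1 agent agent  368862 Dec  7 05:47 top0.png
-rw-r--r-- 1 agent agent  363633 Dec  7 05:48 topcrop.png
```

View pics/topcrop.png

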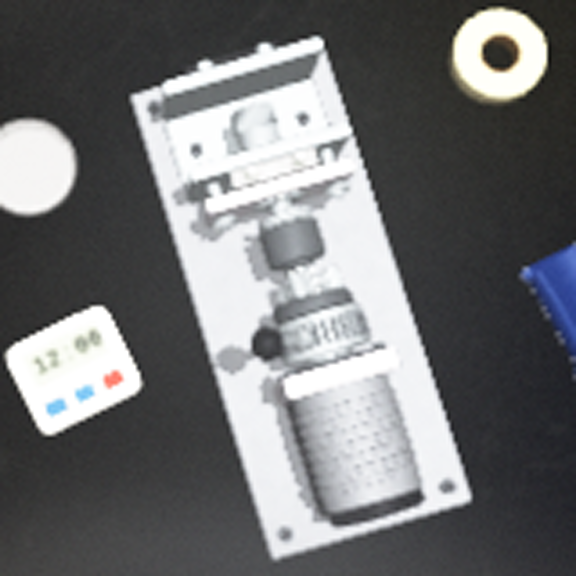

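View pics/sidecrop.png

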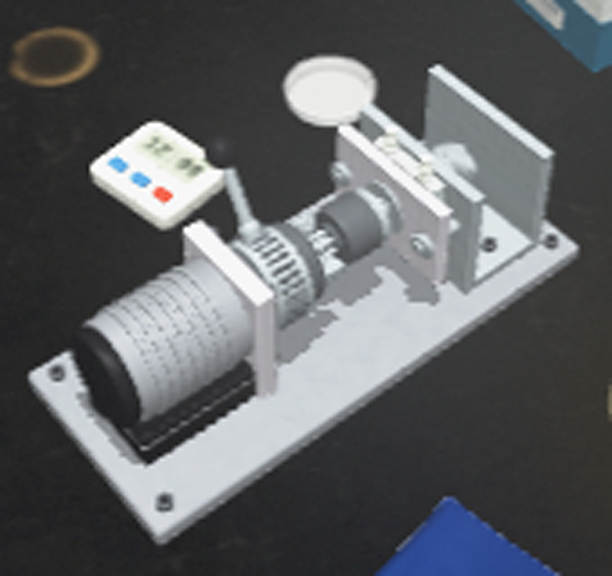

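```bash
python3 - <<'E'
from h import *
a=np.deg2rad(16.136); R=np.array([[np.cos(a),-np.sin(a)],[np.sin(a),np.cos(a)]])
c0=np.array([0.4955,-.0630])
for n in("top","side"):
    s=dict(np.load(f"pics/{n}0.npz")); W=cloud(s)
    L=(W[...,:2]-c0)@R; z=W[...,2]
    print(n)
    for lo in np.arange(-.16,.17,.004):
        m=(L[...,0]>lo)&(L[...,0]<=lo+.004)&(abs(L[...,1])<.075)&(z>.02)
        if m.sum():
            top=z[m].max(); hh=m&(z>top-.006)
            y=L[...,1]
            m2=m&(z>.02)
            print(round(lo+.002,3),m.sum(),"ztop",top.round(4),"y@top",y[hh].min().round(3),y[hh].max().round(3),"y all",y[m2].min().round(3),y[m2].max().round(3))
E
```

```text
top
-0.114 45 ztop 0.0904 y@top -0.014 0.012 y all -0.023 0.026
-0.11 58 ztop 0.0914 y@top -0.01 0.011 y all -0.025 0.027
-0.106 61 ztop 0.0904 y@top -0.014 0.013 y all -0.026 0.028
-0.102 61 ztop 0.0911 y@top -0.015 0.015 y all -0.027 0.028
-0.098 60 ztop 0.0911 y@top -0.016 0.015 y all -0.026 0.028
-0.094 68 ztop 0.0916 y@top -0.014 0.019 y all -0.027 0.03
-0.09 58 ztop 0.0916 y@top -0.016 0.017 y all -0.027 0.029
-0.086 66 ztop 0.093 y@top -0.012 0.014 y all -0.027 0.03
-0.082 59 ztop 0.0921 y@top -0.016 0.014 y all -0.028 0.03
-0.078 65 ztop 0.0929 y@top -0.01 0.014 y all -0.029 0.029
-0.074 64 ztop 0.0921 y@top -0.013 0.016 y all -0.028 0.03
-0.07 60 ztop 0.0921 y@top -0.014 0.013 y all -0.028 0.028
-0.066 62 ztop 0.0929 y@top -0.015 0.014 y all -0.028 0.03
-0.062 61 ztop 0.0907 y@top -0.017 0.018 y all -0.028 0.03
-0.058 61 ztop 0.0912 y@top -0.014 0.017 y all -0.026 0.029
-0.054 61 ztop 0.0923 y@top -0.015 0.014 y all -0.025 0.03
-0.05 60 ztop 0.0921 y@top -0.014 0.013 y all -0.025 0.028
-0.046 59 ztop 0.0907 y@top -0.016 0.017 y all -0.027 0.028
-0.042 66 ztop 0.0933 y@top -0
[... 6269 characters left out ...]
098 53 ztop 0.0882 y@top -0.044 0.044 y all -0.045 0.044
0.11 9 ztop 0.0732 y@top -0.007 0.007 y all -0.045 0.007
0.114 20 ztop 0.0738 y@top -0.008 0.013 y all -0.011 0.013
0.118 29 ztop 0.0737 y@top -0.007 0.012 y all -0.042 0.012
0.122 29 ztop 0.074 y@top -0.006 0.011 y all -0.038 0.011
0.126 19 ztop 0.0725 y@top -0.01 0.01 y all -0.045 0.01
0.13 6 ztop 0.0212 y@top -0.04 -0.025 y all -0.04 -0.025
0.134 4 ztop 0.0209 y@top -0.034 -0.015 y all -0.034 -0.015
0.138 2 ztop 0.0218 y@top -0.039 -0.021 y all -0.039 -0.021
0.142 661 ztop 0.0888 y@top -0.044 0.048 y all -0.046 0.049
0.146 125 ztop 0.0889 y@top -0.045 0.049 y all -0.045 0.049
0.15 46 ztop 0.0889 y@top -0.042 0.047 y all -0.045 0.047
```

The depth data fixes the rig at a yaw of about 16.1°. I'll work out the waypoints in tool axes.

```bash
cat >> h.py <<'E'
YAW=np.deg2rad(16.136); RR=np.array([[np.cos(YAW),-np.sin(YAW),0],[np.sin(YAW),np.cos(YAW),0],[0,0,1]])
O=np.r_[np.array([.4955,-.0630])+RR[:2,:2]@[.050,.0007],0]
def w(p): return O+RR@np.array(p,float)
RT=np.c_[-RR[:,1],-RR[:,0],[0,0,-1]]  # tool x=-rig y, tool y=-rig x
from scipy.spatial.transform import Rotation as Ro
def rel(st,p):
    R=st["orientation"]
    return (R.T@(w(p)-st["tool_pos"])/.1).round(3), (Ro.from_matrix(R.T@RT).as_rotvec()/np.pi).round(4)
def rig(st): return (RR.T@(st["tool_pos"]-O)).round(4)
E
python3 - <<'E'
from h import *
from cell import bot
s=bot.sense()
print(O,rig(s),rel(s,[-.0615,.08,.20]),rel(s,[-.0615,.076,.127]))
for n in("top","side"):
    t=dict(np.load(f"pics/{n}0.npz")); print(proj(t,[w([-.0615,.0395,.1225]),w([.07,0,.06]),w([-.0615,0,.06])]))
E
```

```text
[ 0.54333569 -0.04843166  0.        ] [-0.4834 -0.4263  0.2383] (array([-4.889, -4.418,  0.393]), array([-0.0001,  0.0006,  0.0128])) (array([-4.847, -4.416,  1.123]), array([-0.0001,  0.0006,  0.0128]))
[[362.88515436 225.85424331]
 [360.25300216 163.07110446]
 [379.25968655 222.95921757]]
[[289.82824079 221.9944715 ]
 [355.19389153 225.64236835]
 [303.76573032 257.14738976]]
```

send_rows --increments '[[[-0.4,-0.36,0.0],[0,0,0.0128],0],[[-0.8,-0.72,0.0],[0,0,0.0128],0],[[-1,-0.9,0.05],[0,0,0.0128],0]]'

```text
clock: 0.48
tool_pos: [0.2519, -0.467, 0.234]
orientation: [[0.279, -0.96, -0.0], [-0.96, -0.279, 0.001], [-0.001, -0.0, -1.0]]
contact_force: [0.8, -0.5, -0.6]
finger_gap: 0.0319
```

send_rows --increments '[[[-0.4,-0.36,0.0],[0,0,0],0],[[-0.8,-0.72,0.0],[0,0,0],0],[[-1,-0.9,0.05],[0,0,0],0]]'

```text
clock: 0.85
tool_pos: [0.3105, -0.346, 0.2291]
orientation: [[0.28, -0.96, -0.0], [-0.96, -0.28, 0.001], [-0.001, -0.0, -1.0]]
contact_force: [0.3, 0.1, 0.2]
finger_gap: 0.0
```

send_rows --increments '[[[-0.4,-0.36,0.0],[0,0,0],0],[[-0.8,-0.72,0.0],[0,0,0],0],[[-1,-0.9,0.1],[0,0,0],0]]'

```text
clock: 1.23
tool_pos: [0.3694, -0.2254, 0.2195]
orientation: [[0.28, -0.96, 0.001], [-0.96, -0.28, -0.0], [0.0, -0.001, -1.0]]
contact_force: [-1.2, -0.5, -0.2]
finger_gap: -0.0001
```

send_rows --increments '[[[-0.4,-0.36,0.0],[0,0,0],0],[[-0.8,-0.72,0.0],[0,0,0],0],[[-1,-0.9,0.1],[0,0,0],0],[[-1,-0.9,0.1],[0,0,0],0]]'

```text
clock: 1.72
tool_pos: [0.4268, -0.1047, 0.2083]
orientation: [[0.281, -0.96, -0.002], [-0.96, -0.281, 0.001], [-0.001, 0.002, -1.0]]
contact_force: [-0.1, 0.3, 1.2]
finger_gap: -0.0001
```

```bash
python3 - <<'E'
from h import *
from cell import bot
s=bot.sense()
print(rig(s),rel(s,[-.0615,.08,.20]),rel(s,[-.0615,.076,.127]),s["joint_positions"])
E
```

```text
[-0.1275 -0.0216  0.2083] (array([-1.014, -0.664,  0.083]), array([0.0006, 0.0005, 0.0011])) (array([-0.973, -0.665,  0.813]), array([0.0006, 0.0005, 0.0011])) [-3.87677184e-01 -3.43072826e-02 -4.48212471e-01  1.15938074e+00
 -1.16095932e-04  2.46872389e+00]
```

send_rows --increments '[[[-0.4,-0.26,0.0],[0,0,0],0],[[-0.8,-0.52,0.0],[0,0,0],0],[[-1,-0.665,0.05],[0,0,0],0],[[-1,-0.665,0.3],[0,0,0],0],[[-1,-0.665,0.4],[0,0,0],0]]'

```text
clock: 2.35
tool_pos: [0.4624, 0.0076, 0.1681]
orientation: [[0.277, -0.961, -0.003], [-0.961, -0.277, -0.0], [-0.001, 0.003, -1.0]]
contact_force: [-0.4, -0.7, -0.1]
finger_gap: -0.0001
```

```bash
python3 - <<'E'
from h import *
from cell import bot
s=bot.sense()
print(rig(s),rel(s,[-.0615,.076,.127]),s["joint_positions"])
for n in("top","side"):
    t=bot.snapshot(n); u=t["color"][130:290,290:450] if n=="top" else t["color"][150:310,230:400]
    cv2.imwrite(f"pics/{n}1.png",cv2.resize(u,None,fx=3,fy=3)[:,:,::-1])
E
```

```text
[-0.0622  0.0763  0.1681] (array([ 0.003, -0.008,  0.411]), array([ 0.0008,  0.0002, -0.0002])) [-1.23273640e-01  4.14846624e-02 -4.62249656e-01  1.06960283e+00
 -5.22453389e-04  2.73734059e+00]
```

View pics/side1.png

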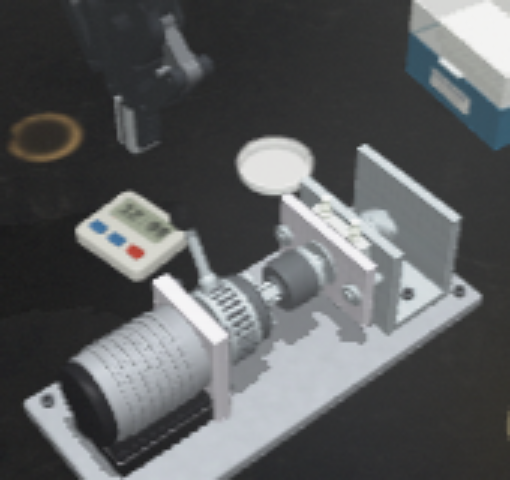

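View pics/top1.png

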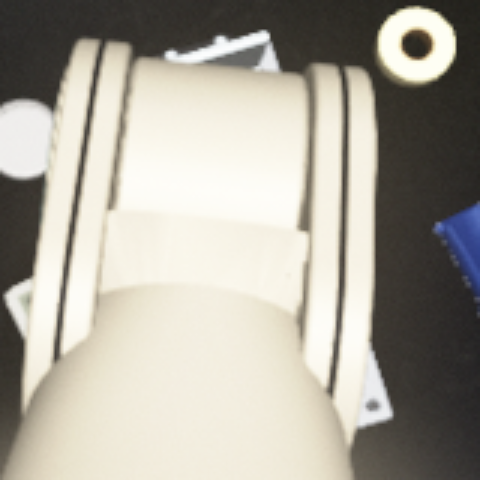

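Side view: the closed fingers at (138,130) are clear of the knob at (185,218), on its +y side. I'll lower beside the knob and push it over along its arc.

send_rows --increments '[[[0,-0.008,0.2],[0,0,0],0],[[0,-0.008,0.41],[0,0,0],0],[[0.1,-0.008,0.4],[0,0,0],0],[[0.24,-0.008,0.37],[0,0,0],0],[[0.31,-0.008,0.35],[0,0,0],0]]'

```text
clock: 3.08
tool_pos: [0.473, -0.0205, 0.1364]
orientation: [[0.277, -0.961, -0.0], [-0.961, -0.277, 0.006], [-0.006, -0.002, -1.0]]
contact_force: [-5.8, 9.4, 12.0]
finger_gap: 0.0
```

```bash
python3 - <<'E'
from h import *
from cell import bot
s=bot.sense()
print(rig(s),s["contact_force"])
for n in("side",):
    t=bot.snapshot(n); u=t["color"][150:310,230:400]
    cv2.imwrite(f"pics/{n}2.png",cv2.resize(u,None,fx=3,fy=3)[:,:,::-1])
E
```

```text
[-0.0598  0.0464  0.1364] [-5.84574461  9.3786893  11.97447902]
```

View pics/side2.png

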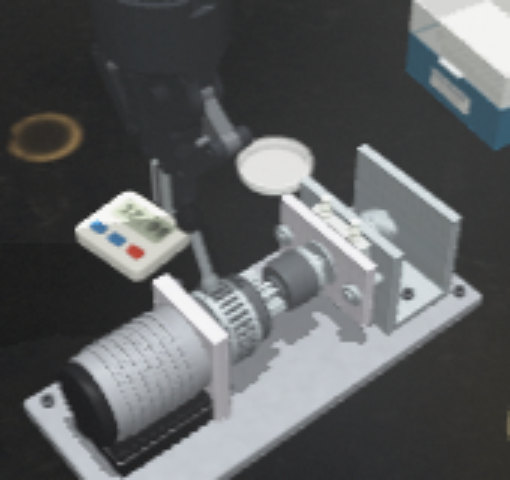

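The side view and the 12 N upward force show the tip riding on top of the ball near (188,215), because the closed fingertips are thinner than I assumed. I'll back off, lower, and push again.

send_rows --increments '[[[-0.2,0,0],[0,0,0],0],[[-0.25,0,0.05],[0,0,0],0],[[-0.25,0,0.1],[0,0,0],0],[[-0.25,0,0.1],[0,0,0],0]]'

```text
clock: 3.62
tool_pos: [0.4658, 0.0021, 0.1239]
orientation: [[0.277, -0.961, -0.001], [-0.961, -0.277, -0.0], [0.0, 0.001, -1.0]]
contact_force: [-0.4, -0.0, 0.2]
finger_gap: -0.0001
```

```bash
python3 - <<'E'
from h import *
from cell import bot
s=bot.sense()
print(rig(s),s["contact_force"])
t=bot.snapshot("side"); u=t["color"][190:270,260:345]
cv2.imwrite(f"pics/side3.png",cv2.resize(u,None,fx=6,fy=6,interpolation=2)[:,:,::-1])
W=cloud(t); L=(W-O)@RR
m=(abs(L[...,0]+.0615)<.012)&(L[...,2]>.09)&(abs(L[...,1])<.12)
P=L[m]; P=P[np.argsort(P[:,1])]; print(P[::6].round(3).tolist())
E
```

```text
[-0.0604  0.0701  0.1239] [-0.3992464  -0.04717653  0.20577707]
[[-0.065, 0.008, 0.203], [-0.059, 0.009, 0.203], [-0.071, 0.009, 0.201], [-0.069, 0.009, 0.202], [-0.064, 0.009, 0.206], [-0.06, 0.01, 0.09], [-0.072, 0.01, 0.205], [-0.069, 0.011, 0.208], [-0.057, 0.011, 0.207], [-0.057, 0.011, 0.209], [-0.064, 0.012, 0.207], [-0.064, 0.012, 0.209], [-0.073, 0.012, 0.197], [-0.057, 0.013, 0.091], [-0.057, 0.013, 0.208], [-0.073, 0.014, 0.208], [-0.061, 0.014, 0.093], [-0.056, 0.014, 0.209], [-0.065, 0.015, 0.092], [-0.062, 0.015, 0.1], [-0.051, 0.015, 0.21], [-0.068, 0.016, 0.192], [-0.063, 0.016, 0.209], [-0.073, 0.017, 0.206], [-0.061, 0.017, 0.103], [-0.051, 0.017, 0.491], [-0.063, 0.017, 0.096], [-0.054, 0.018, 0.498], [-0.066, 0.018, 0.214], [-0.065, 0.018, 0.103], [-0.05, 0.018, 0.492], [-0.054, 0.018, 0.491], [-0.052, 0.018, 0.5], [-0.052, 0.018, 0.503], [-0.052, 0.018, 0.482], [-0.054, 0.018, 0.495], [-0.052, 0.019, 0.502], [-0.051, 0.019, 0.498], [-0.056, 0.019, 0.504], [-0.056, 0.019, 0.5], [-0.071, 0.019, 0.207], [-0.06, 0.019, 0.485], [-0.056, 0.019, 0.489], [-0.055, 0.02, 0
[... 14585 characters left out ...]
8, 0.12], [-0.073, 0.069, 0.143], [-0.072, 0.071, 0.133], [-0.072, 0.072, 0.153], [-0.072, 0.072, 0.169], [-0.072, 0.072, 0.219], [-0.073, 0.073, 0.132], [-0.069, 0.074, 0.164], [-0.073, 0.075, 0.187], [-0.072, 0.075, 0.148], [-0.073, 0.076, 0.198], [-0.073, 0.076, 0.215], [-0.071, 0.077, 0.209], [-0.073, 0.079, 0.163], [-0.073, 0.082, 0.166], [-0.071, 0.09, 0.167], [-0.073, 0.094, 0.162], [-0.072, 0.098, 0.166], [-0.071, 0.101, 0.183], [-0.072, 0.103, 0.184], [-0.073, 0.105, 0.179], [-0.071, 0.106, 0.187], [-0.072, 0.108, 0.191], [-0.073, 0.109, 0.19], [-0.073, 0.111, 0.185], [-0.071, 0.112, 0.199], [-0.07, 0.113, 0.2], [-0.073, 0.114, 0.199], [-0.073, 0.117, 0.204], [-0.073, 0.119, 0.191]]
```

View pics/side3.png

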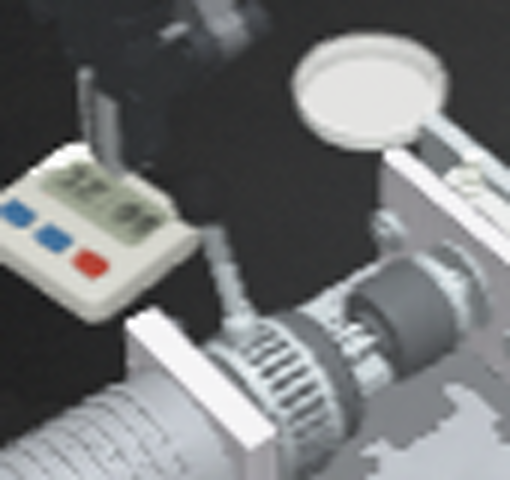

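The finger face sits 13.5 mm from the TCP and the tip is rounded. The ball is now at y≈.031, z≈.1265. I'll push with the tip lower so the flat pad meets the ball.

send_rows --increments '[[[0,-0.01,0.045],[0,0,0],0],[[0.1,-0.01,0.045],[0,0,0],0],[[0.19,-0.01,0.02],[0,0,0],0],[[0.26,-0.01,-0.005],[0,0,0],0],[[0.33,-0.01,-0.025],[0,0,0],0]]'

```text
clock: 4.3
tool_pos: [0.4758, -0.028, 0.1275]
orientation: [[0.278, -0.961, -0.001], [-0.961, -0.278, 0.004], [-0.004, -0.0, -1.0]]
contact_force: [-3.0, 5.4, 4.2]
finger_gap: -0.0001
```

```bash
cat >>h.py <<'E'
def look(nm,box,f=5,cam="side"):
    from cell import bot
    t=bot.snapshot(cam); a,b,c,d=box
    cv2.imwrite(f"pics/{nm}.png",cv2.resize(t["color"][a:b,c:d],None,fx=f,fy=f,interpolation=2)[:,:,::-1]); return t
E
python3 - <<'E'
from h import *
from cell import bot
s=bot.sense()
print(rig(s),RR.T@s["contact_force"])
look("side4",(190,270,250,345))
E
```

```text
[-0.0592  0.0384  0.1275] [-1.36776613  6.00317144  4.1674621 ]
```

View pics/side4.png

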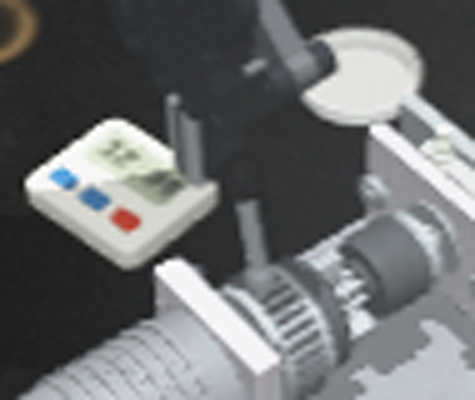

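The side view shows the lever swinging with the ball near (240,180) against the finger face. I'll keep going.

send_rows --increments '[[[0.07,0,-0.01],[0,0,0],0],[[0.147,0,-0.015],[0,0,0],0],[[0.22,0,-0.01],[0,0,0],0],[[0.294,0,0.0],[0,0,0],0],[[0.36,0,0.02],[0,0,0],0]]'

```text
clock: 4.97
tool_pos: [0.4864, -0.064, 0.1248]
orientation: [[0.278, -0.961, 0.0], [-0.961, -0.278, -0.0], [0.0, -0.0, -1.0]]
contact_force: [-0.1, 3.5, 2.8]
finger_gap: 0.0002
```

send_rows --increments '[[[0.07,0,0.025],[0,0,0],0],[[0.12,0,0.06],[0,0,0],0],[[0.16,0,0.095],[0,0,0],0]]'

```text
clock: 5.35
tool_pos: [0.4904, -0.0792, 0.1149]
orientation: [[0.278, -0.961, -0.001], [-0.961, -0.278, -0.0], [-0.0, 0.001, -1.0]]
contact_force: [-0.9, 3.5, 2.9]
finger_gap: 0.0
```

```bash
python3 - <<'E'
from h import *
from cell import bot
s=bot.sense()
print(rig(s),RR.T@s["contact_force"])
t=look("side5",(190,270,250,345))
L=(cloud(t)-O)@RR; m=(abs(L[...,0]+.0615)<.013)&(L[...,2]>.085)&(L[...,2]<.14)&(abs(L[...,1])<.1)
m&=t["color"].max(-1)<80
P=L[m]; print(len(P),P.mean(0),P.min(0),P.max(0))
E
```

```text
[-0.0594 -0.0148  0.1149] [0.08737436 3.67009045 2.89882107]
130 [-0.06364352 -0.03432216  0.1273156 ] [-0.06954499 -0.04625934  0.11567722] [-0.05398764 -0.00110795  0.13988957]
```

View pics/side5.png

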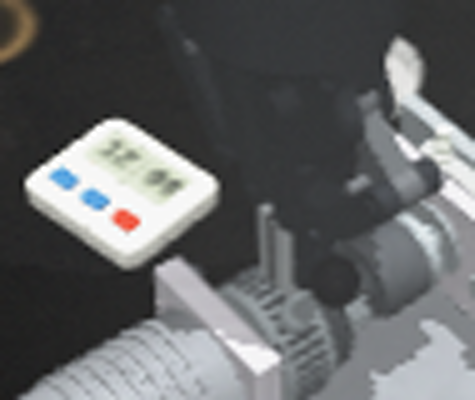

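The lever leans toward -y (ball at about (330,275)), but the force is still only sliding friction, so it isn't at the stop. I'll push on until the force rises.

send_rows --increments '[[[0.03,0,0.03],[0,0,0],0],[[0.06,0,0.05],[0,0,0],0],[[0.06,0,0.05],[0,0,0],0]]'

```text
clock: 5.78
tool_pos: [0.4916, -0.0826, 0.1113]
orientation: [[0.279, -0.96, -0.001], [-0.96, -0.279, 0.005], [-0.005, -0.001, -1.0]]
contact_force: [-4.3, 8.4, 13.0]
finger_gap: -0.0002
```

send_rows --increments '[[[0.03,0,0.02],[0,0,0],0],[[0.03,0,0.02],[0,0,0],0]]'

```text
clock: 6.02
tool_pos: [0.4918, -0.0829, 0.111]
orientation: [[0.28, -0.96, -0.001], [-0.96, -0.28, 0.011], [-0.011, -0.002, -1.0]]
contact_force: [-10.0, 17.0, 27.0]
finger_gap: -0.0001
```

```bash
python3 - <<'E'
from h import *
from cell import bot
s=bot.sense()
print(rig(s),RR.T@s["contact_force"])
t=look("side6",(190,270,250,345))
L=(cloud(t)-O)@RR; m=(abs(L[...,0]+.0615)<.013)&(L[...,2]>.085)&(L[...,2]<.14)&(abs(L[...,1])<.1)
m&=t["color"].max(-1)<80
P=L[m]; print(len(P),P.mean(0),P.min(0),P.max(0))
E
```

```text
[-0.0591 -0.0188  0.111 ] [-4.92935912 19.09205504 27.04085481]
116 [-0.0640183  -0.03970623  0.12511738] [-0.07115497 -0.05042489  0.1086582 ] [-0.05386673 -0.01252796  0.13909292]
```

View pics/side6.png

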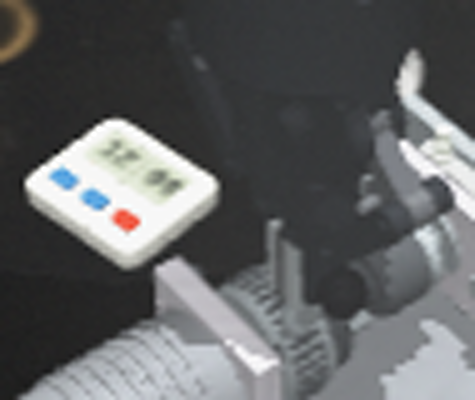

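The force has risen to 33 N and the ball centre is at y≈-.0415, so the lever is at its end stop with the chuck closed. I'll back off and rise.

send_rows --increments '[[[-0.1,0,-0.1],[0,0,0],0],[[-0.2,0,-0.3],[0,0,0],0],[[-0.2,0,-0.9],[0,0,0],0],[[-0.2,0,-0.9],[0,0,0],0.6],[[-0.2,0,-0.9],[0,0,0],0.6]]'

```text
clock: 6.7
tool_pos: [0.4876, -0.0687, 0.1982]
orientation: [[0.278, -0.961, 0.001], [-0.961, -0.278, -0.001], [0.002, -0.0, -1.0]]
contact_force: [-0.1, -0.3, -0.4]
finger_gap: 0.0356
```

```bash
python3 - <<'E'
from h import *
from cell import bot
s=bot.sense()
print(rig(s),RR.T@s["contact_force"],rel(s,[.07,0,.19]))
look("side7",(180,290,240,400),4)
E
```

```text
[-0.0591 -0.004   0.1982] [-0.18023576 -0.25326858 -0.38311356] (array([-0.041, -1.291,  0.082]), array([-0.0001, -0.0005, -0.0001]))
```

View pics/side7.png

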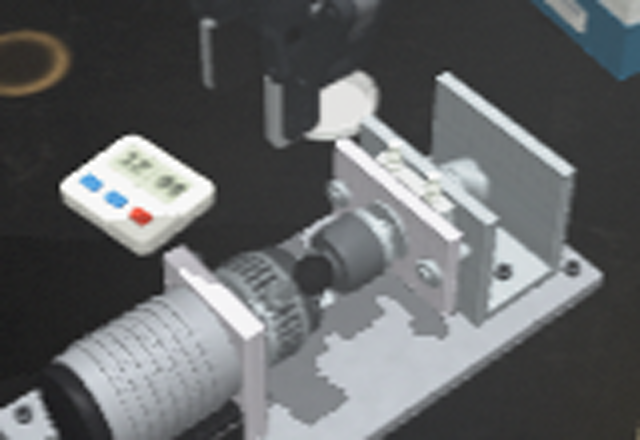

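The side view shows the lever swung fully over, with the ball at about (313,272). Now I'll move above the gap.

send_rows --increments '[[[-0.03,-0.45,0],[0,0,0],0.6],[[-0.04,-0.9,0],[0,0,0],0.6],[[-0.04,-0.95,0],[0,0,0],0.6]]'

```text
clock: 7.12
tool_pos: [0.5789, -0.0375, 0.1961]
orientation: [[0.279, -0.96, -0.002], [-0.96, -0.279, -0.0], [-0.0, 0.002, -1.0]]
contact_force: [-0.4, -0.3, 0.3]
finger_gap: 0.0512
```

send_rows --increments '[[[0,-0.34,0.1],[0,0,0],0.6],[[0,-0.34,0.3],[0,0,0],0.6],[[0,-0.34,0.4],[0,0,0],0.6],[[0,-0.34,0.4],[0,0,0],0.6]]'

```text
clock: 7.62
tool_pos: [0.6081, -0.0286, 0.1565]
orientation: [[0.277, -0.961, -0.004], [-0.961, -0.277, 0.0], [-0.002, 0.004, -1.0]]
contact_force: [0.3, 0.5, 0.1]
finger_gap: 0.051
```

```bash
python3 - <<'E'
from h import *
from cell import bot
s=bot.sense()
print(rig(s),RR.T@s["contact_force"],rel(s,[.07,0,.047]),s["finger_gap"],s["joint_positions"])
t=look("side8",(150,270,290,430),4)
L=(cloud(t)-O)@RR
m=(L[...,2]>.11)&(L[...,2]<.17)&(abs(L[...,0]-.07)<.04)&(abs(L[...,1])<.07)
P=L[m]; print(len(P)); 
h,e=np.histogram(P[:,0],bins=np.arange(.03,.111,.003));print(list(zip(e.round(3),h)))
h,e=np.histogram(P[:,1],bins=np.arange(-.07,.07,.005));print(list(zip(e.round(3),h)))
print(P[:,2].min())
E
```

```text
[0.0678 0.001  0.1565] [0.43623736 0.43244192 0.08300247] (array([ 0.012, -0.027,  1.094]), array([ 0.0013,  0.0005, -0.0002])) 0.050999655248234625 [-1.53002459e-01  3.04546792e-01 -1.69345409e-01  1.10121977e+00
 -3.13590217e-04  2.70748165e+00]
147
[(np.float64(0.03), np.int64(0)), (np.float64(0.033), np.int64(0)), (np.float64(0.036), np.int64(0)), (np.float64(0.039), np.int64(0)), (np.float64(0.042), np.int64(0)), (np.float64(0.045), np.int64(0)), (np.float64(0.048), np.int64(0)), (np.float64(0.051), np.int64(0)), (np.float64(0.054), np.int64(34)), (np.float64(0.057), np.int64(29)), (np.float64(0.06), np.int64(29)), (np.float64(0.063), np.int64(10)), (np.float64(0.066), np.int64(10)), (np.float64(0.069), np.int64(17)), (np.float64(0.072), np.int64(9)), (np.float64(0.075), np.int64(6)), (np.float64(0.078), np.int64(3)), (np.float64(0.081), np.int64(0)), (np.float64(0.084), np.int64(0)), (np.float64(0.087), np.int64(0)), (np.float64(0.09), np.int64(0)), (np.float64(0.093), np.int64(0)), (np.float64(0.096), np.int64(0)), (np.float64(0.099), np.int64(0)), (np.float64(0.102), np.int64
[... 315 characters left out ...]
)), (np.float64(-0.03), np.int64(15)), (np.float64(-0.025), np.int64(2)), (np.float64(-0.02), np.int64(0)), (np.float64(-0.015), np.int64(0)), (np.float64(-0.01), np.int64(0)), (np.float64(-0.005), np.int64(0)), (np.float64(0.0), np.int64(0)), (np.float64(0.005), np.int64(0)), (np.float64(0.01), np.int64(0)), (np.float64(0.015), np.int64(0)), (np.float64(0.02), np.int64(1)), (np.float64(0.025), np.int64(66)), (np.float64(0.03), np.int64(9)), (np.float64(0.035), np.int64(5)), (np.float64(0.04), np.int64(0)), (np.float64(0.045), np.int64(0)), (np.float64(0.05), np.int64(0)), (np.float64(0.055), np.int64(0)), (np.float64(0.06), np.int64(0)), (np.float64(0.065), np.int64(0))]
0.15130366744827417
```

View pics/side8.png

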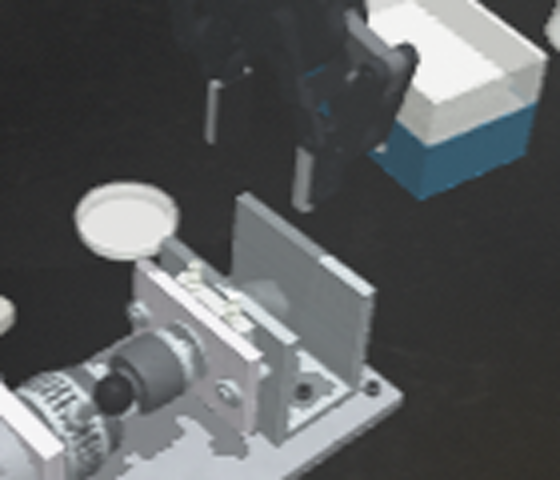

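The fingers straddle the gap centre and line up with the slot: they span x .056–.079, against flanges at .048 and .092. I'll descend in stages.

send_rows --increments '[[[0.01,-0.025,0.2],[0,0,0],0.6],[[0.01,-0.025,0.4],[0,0,0],0.6],[[0.01,-0.025,0.6],[0,0,0],0.6],[[0.01,-0.025,0.6],[0,0,0],0.6]]'

```text
clock: 8.18
tool_pos: [0.611, -0.0286, 0.096]
orientation: [[0.278, -0.961, -0.004], [-0.961, -0.278, 0.001], [-0.002, 0.004, -1.0]]
contact_force: [-0.7, 0.0, 0.4]
finger_gap: 0.051
```

```bash
python3 - <<'E'
from h import *
from cell import bot
s=bot.sense()
print(rig(s),RR.T@s["contact_force"],rel(s,[.07,0,.048]),s["finger_gap"])
t=look("side9",(150,270,290,430),4)
E
```

```text
[0.0705 0.0003 0.096 ] [-0.6742929   0.20460754  0.39830175] (array([0.004, 0.003, 0.48 ]), array([ 0.0013,  0.0006, -0.0001])) 0.05100595655539354
```

View pics/side9.png

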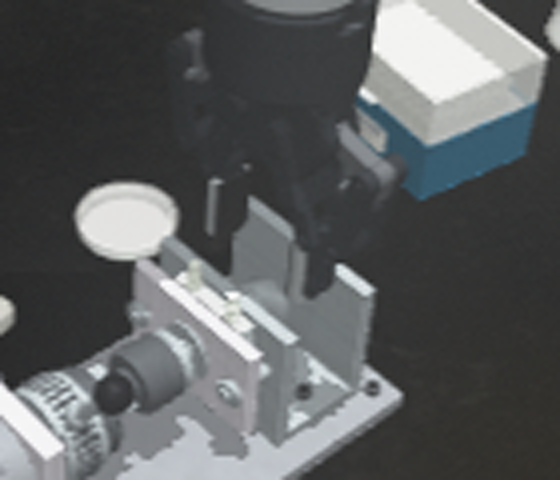

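The fingertips are entering the gap with the bolt head between them (about (265,295)), and there is no contact. I'll descend to the head and close.

send_rows --increments '[[[0.0,0,0.15],[0,0,0],0.6],[[0.0,0,0.3],[0,0,0],0.6],[[0.0,0,0.45],[0,0,0],0.6],[[0.0,0,0.48],[0,0,0],0.6],[[0.0,0,0.48],[0,0,0],0.6]]'

```text
clock: 8.85
tool_pos: [0.6127, -0.0287, 0.0499]
orientation: [[0.278, -0.961, -0.001], [-0.961, -0.278, 0.0], [-0.0, 0.001, -1.0]]
contact_force: [0.1, -0.3, -0.7]
finger_gap: 0.0512
```

```bash
python3 - <<'E'
from h import *
from cell import bot
s=bot.sense()
print(rig(s),RR.T@s["contact_force"],rel(s,[.07,0,.048]),s["finger_gap"])
t=look("side10",(150,270,290,430),4)
E
```

```text
[ 0.0721 -0.0004  0.0499] [ 0.01630792 -0.31487876 -0.69757495] (array([-0.004,  0.021,  0.019]), array([ 0.0002,  0.0001, -0.    ])) 0.05124887504423833
```

View pics/side10.png

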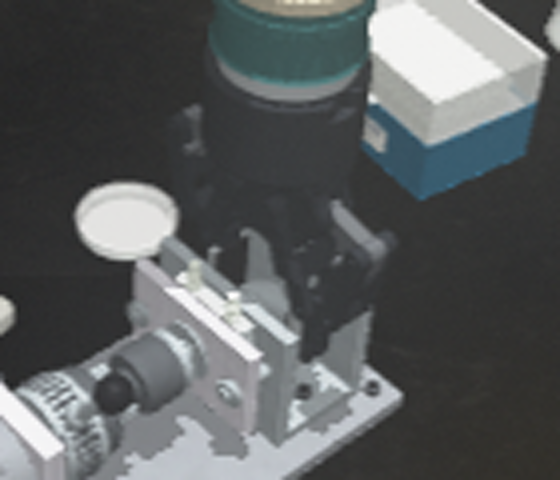

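The TCP is at x=.072, so the pads' front edge (.061) would catch the 25 mm boss (x<.063), which is wider than the flats. I'll shift 5 mm rearward before closing.

send_rows --increments '[[[0.0,-0.025,0.015],[0,0,0],0.6],[[0.0,-0.05,0.015],[0,0,0],0.6],[[0.0,-0.05,0.015],[0,0,0],0.6]]'

```text
clock: 9.28
tool_pos: [0.6183, -0.0273, 0.0492]
orientation: [[0.278, -0.961, 0.001], [-0.961, -0.278, -0.0], [0.0, -0.001, -1.0]]
contact_force: [0.6, -0.9, -0.5]
finger_gap: 0.0511
```

```bash
python3 - <<'E'
from h import *
from cell import bot
s=bot.sense()
print(rig(s),RR.T@s["contact_force"],rel(s,[.077,0,.048]),s["finger_gap"])
t=look("side11",(190,260,310,410),6)
L=(cloud(t)-O)@RR
m=(L[...,2]>.045)&(L[...,2]<.085)&(L[...,0]>.05)&(L[...,0]<.0895)&(abs(L[...,1])>.02)&(abs(L[...,1])<.05)&(t["color"].max(-1)<90)
P=L[m]; print(len(P),np.percentile(P,[2,50,98],axis=0).round(4))
E
```

```text
[ 0.0779 -0.0006  0.0492] [ 0.34405588 -1.01494265 -0.49739452] (array([-0.006,  0.009,  0.012]), array([-0.0003, -0.0001,  0.    ])) 0.05114705564578247
155 [[ 0.0665 -0.0403  0.0505]
 [ 0.0746  0.0249  0.0679]
 [ 0.087   0.0372  0.0841]]
```

View pics/side11.png

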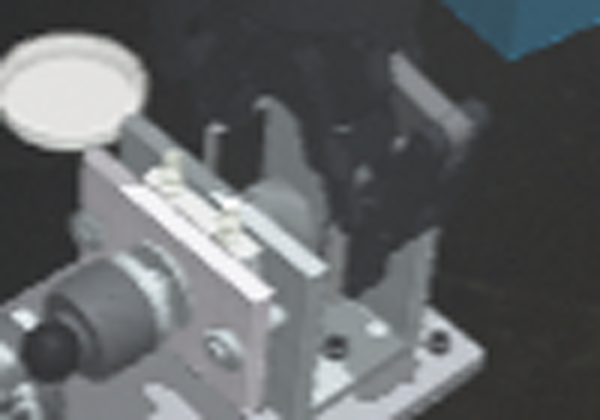

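The fingers now span x .0665–.089, clear of both the boss and the rear flange. Closing on the head.

send_rows --increments '[[[0,0,0.01],[0,0,0],0.3],[[0,0,0.01],[0,0,0],0.15],[[0,0,0.01],[0,0,0],0],[[0,0,0.01],[0,0,0],0],[[0,0,0.01],[0,0,0],0]]' --force 70

```text
clock: 9.95
tool_pos: [0.6175, -0.0261, 0.0479]
orientation: [[0.279, -0.96, -0.0], [-0.96, -0.279, 0.003], [-0.003, -0.0, -1.0]]
contact_force: [-1.0, 5.7, 1.7]
finger_gap: 0.024
```

```bash
python3 - <<'E'
from h import *
from cell import bot
s=bot.sense()
print(s["clock"],rig(s),RR.T@s["contact_force"],RR.T@s["wrist_torque"],s["finger_gap"])
look("side12",(190,260,310,410),6)
look("side12b",(190,260,250,350),6)
E
```

```text
9.95 [0.0774 0.0009 0.0479] [0.62239012 5.80385138 1.74691784] [ 1.10086576 -0.05076306 -0.02522381] 0.023981600411365926
```

View pics/side12.png

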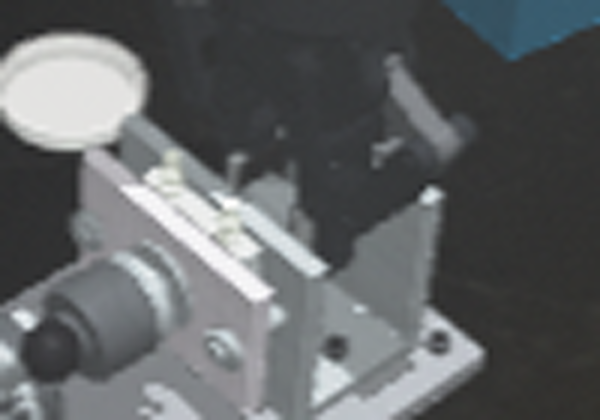

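The finger gap reads 24.0 mm, exactly across the flats, so the head is held. I'll ease the small side load and hold while the nut runs.

send_rows --increments '[[[-0.012,0,0],[0,0,0],0],[[-0.012,0,0],[0,0,0],0],[[-0.012,0,0],[0,0,0],0],[[-0.012,0,0],[0,0,0],0],[[-0.012,0,0],[0,0,0],0]]'

```text
clock: 10.68
tool_pos: [0.6175, -0.0261, 0.0479]
orientation: [[0.278, -0.961, 0.0], [-0.961, -0.278, 0.0], [-0.0, -0.0, -1.0]]
contact_force: [-1.4, 4.6, 3.7]
finger_gap: 0.0241
```

send_rows --increments '[[[0,0,0],[0,0,0],0],[[0,0,0],[0,0,0],0],[[0,0,0],[0,0,0],0],[[0,0,0],[0,0,0],0],[[0,0,0],[0,0,0],0]]'

```text
clock: 11.3
tool_pos: [0.6175, -0.0261, 0.0479]
orientation: [[0.278, -0.961, 0.0], [-0.961, -0.278, 0.0], [-0.0, -0.0, -1.0]]
contact_force: [-1.4, 4.2, 3.8]
finger_gap: 0.0242
```

send_rows --increments '[[[0,0,0],[0,0,0],0],[[0,0,0],[0,0,0],0],[[0,0,0],[0,0,0],0],[[0,0,0],[0,0,0],0],[[0,0,0],[0,0,0],0]]'

```text
clock: 11.92
tool_pos: [0.6175, -0.0261, 0.0479]
orientation: [[0.278, -0.961, 0.0], [-0.961, -0.278, 0.0], [-0.0, -0.0, -1.0]]
contact_force: [-1.0, 5.9, 4.0]
finger_gap: 0.0241
```

```bash
python3 - <<'E'
from h import *
from cell import bot
s=bot.sense()
print(s["clock"],rig(s),RR.T@s["contact_force"],RR.T@s["wrist_torque"],s["finger_gap"])
look("side13",(190,260,280,370),6)
E
```

```text
11.925 [0.0774 0.0009 0.0479] [0.67071788 5.94428541 3.95521316] [ 1.0099791  -0.09221383  0.0559288 ] 0.024109090630903378
```

View pics/side13.png

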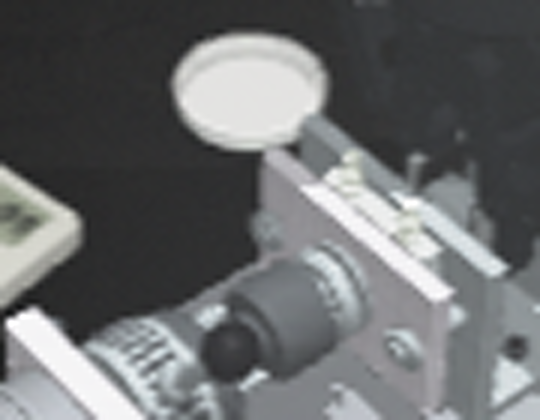

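The nut is between the socket and the cover plate at about (340,275) in the picture, and the dish and timer haven't moved. I'll keep holding.

send_rows --increments '[[[0,0,0],[0,0,0],0],[[0,0,0],[0,0,0],0],[[0,0,0],[0,0,0],0],[[0,0,0],[0,0,0],0],[[0,0,0],[0,0,0],0]]'

```text
clock: 12.6
tool_pos: [0.6175, -0.0261, 0.0479]
orientation: [[0.278, -0.961, 0.0], [-0.961, -0.278, 0.0], [-0.0, -0.0, -1.0]]
contact_force: [-1.2, 5.1, 4.2]
finger_gap: 0.0243
```

send_rows --increments '[[[0,0,0],[0,0,0],0],[[0,0,0],[0,0,0],0],[[0,0,0],[0,0,0],0],[[0,0,0],[0,0,0],0],[[0,0,0],[0,0,0],0]]'

```text
clock: 13.22
tool_pos: [0.6175, -0.0261, 0.0478]
orientation: [[0.278, -0.961, 0.0], [-0.961, -0.278, 0.0], [-0.0, -0.0, -1.0]]
contact_force: [-0.8, 5.8, 3.6]
finger_gap: 0.0241
```

send_rows --increments '[[[0,0,0],[0,0,0],0],[[0,0,0],[0,0,0],0],[[0,0,0],[0,0,0],0],[[0,0,0],[0,0,0],0],[[0,0,0],[0,0,0],0]]'

```text
clock: 13.85
tool_pos: [0.6175, -0.0261, 0.0478]
orientation: [[0.278, -0.961, 0.0], [-0.961, -0.278, 0.0], [-0.0, -0.0, -1.0]]
contact_force: [-0.8, 4.2, 3.6]
finger_gap: 0.024
```

send_rows --increments '[[[0,0,0],[0,0,0],0],[[0,0,0],[0,0,0],0],[[0,0,0],[0,0,0],0],[[0,0,0],[0,0,0],0],[[0,0,0],[0,0,0],0]]'

```text
clock: 14.48
tool_pos: [0.6175, -0.0261, 0.0479]
orientation: [[0.278, -0.961, 0.0], [-0.961, -0.278, 0.0], [-0.0, -0.0, -1.0]]
contact_force: [-0.6, 4.5, 4.7]
finger_gap: 0.0243
```

send_rows --increments '[[[0,0,0],[0,0,0],0],[[0,0,0],[0,0,0],0],[[0,0,0],[0,0,0],0],[[0,0,0],[0,0,0],0],[[0,0,0],[0,0,0],0]]'

```text
clock: 15.1
tool_pos: [0.6175, -0.0261, 0.0479]
orientation: [[0.278, -0.961, 0.0], [-0.961, -0.278, 0.0], [-0.0, -0.0, -1.0]]
contact_force: [-0.3, 6.3, 3.7]
finger_gap: 0.0242
```

send_rows --increments '[[[0,0,0],[0,0,0],0],[[0,0,0],[0,0,0],0],[[0,0,0],[0,0,0],0],[[0,0,0],[0,0,0],0],[[0,0,0],[0,0,0],0]]'

```text
clock: 15.72
tool_pos: [0.6175, -0.0261, 0.0479]
orientation: [[0.278, -0.961, 0.0], [-0.961, -0.278, 0.0], [-0.0, -0.0, -1.0]]
contact_force: [-0.7, 5.1, 2.8]
finger_gap: 0.0243
```

```bash
python3 - <<'E'
from h import *
from cell import bot
s=bot.sense()
print(s["clock"],rig(s),RR.T@s["contact_force"],RR.T@s["wrist_torque"],s["finger_gap"])
look("side14",(190,260,280,370),6)
E
```

```text
15.725 [0.0774 0.0008 0.0479] [0.72805997 5.13165232 2.79493501] [ 1.0999902  -0.11581751  0.0694708 ] 0.02432282249485636
```

View pics/side14.png

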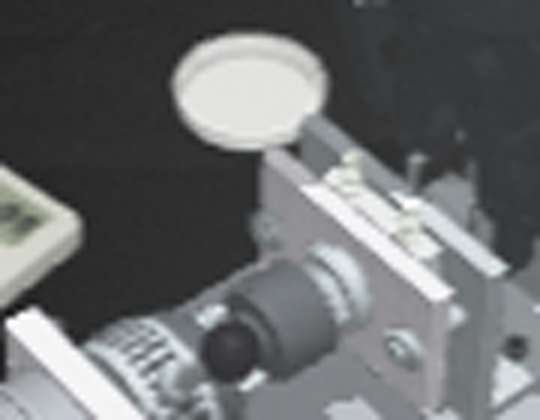

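The nut flange has moved toward the plate (right edge about 362→368 px). I'll hold a few seconds longer, then compare frames numerically.

send_rows --increments '[[[0,0,0],[0,0,0],0],[[0,0,0],[0,0,0],0],[[0,0,0],[0,0,0],0],[[0,0,0],[0,0,0],0],[[0,0,0],[0,0,0],0]]'

```text
clock: 16.4
tool_pos: [0.6175, -0.0261, 0.0479]
orientation: [[0.278, -0.961, 0.0], [-0.961, -0.278, 0.0], [-0.0, -0.0, -1.0]]
contact_force: [-0.5, 5.3, 2.7]
finger_gap: 0.0241
```

send_rows --increments '[[[0,0,0],[0,0,0],0],[[0,0,0],[0,0,0],0],[[0,0,0],[0,0,0],0],[[0,0,0],[0,0,0],0],[[0,0,0],[0,0,0],0]]'

```text
clock: 17.02
tool_pos: [0.6175, -0.0261, 0.0479]
orientation: [[0.278, -0.961, 0.0], [-0.961, -0.278, 0.0], [-0.0, -0.0, -1.0]]
contact_force: [-0.7, 6.2, 3.2]
finger_gap: 0.0238
```

```bash
python3 - <<'E'
from h import *
from cell import bot
a=bot.snapshot("side"); b=bot.snapshot("side"); np.savez("pics/side15.npz",**b)
t0=dict(np.load("pics/side0.npz"))
for t in (t0,a):
    L=(cloud(t)-O)@RR; r=np.hypot(L[...,1],L[...,2]-.06)
    m=(L[...,0]>-.02)&(L[...,0]<.036)&(r<.021)&(L[...,2]>.05)
    h,e=np.histogram(L[m][:,0],bins=np.arange(-.02,.0361,.002))
    out=[]
    for lo in np.arange(-.02,.036,.002):
        k=m&(L[...,0]>=lo)&(L[...,0]<lo+.002)
        out.append((round(lo*1000),int(k.sum()),round(float(r[k].max()*1000),1) if k.any() else 0))
    print(out)
im=[cv2.imread(f"pics/side{i}.png").astype(int) for i in(13,14)]
c=b["color"]; 
cv2.imwrite("pics/side15.png",cv2.resize(c[190:260,280:370],None,fx=6,fy=6,interpolation=2)[:,:,::-1])
n=cv2.imread("pics/side15.png").astype(int)
box=np.s_[235:330,290:380]
print("13-14",abs(im[0]-im[1])[box].mean(),"14-15",abs(im[1]-n)[box].mean(),"bg 14-15",abs(im[1]-n)[50:150,20:150].mean())
print(bot.sense()["clock"])
print("a-b socket",abs(a["color"].astype(int)-b["color"])[225:255,315:345].mean())
E
```

```text
[(-20, 18, 16.3), (-18, 55, 17.9), (-16, 16, 18.4), (-14, 24, 17.9), (-12, 18, 18.2), (-10, 13, 18.2), (-8, 22, 18.2), (-6, 11, 18.1), (-4, 17, 18.4), (-2, 18, 18.7), (0, 16, 17.9), (2, 14, 18.1), (4, 6, 16.7), (6, 21, 16.1), (8, 17, 17.1), (10, 4, 14.9), (12, 0, 0), (14, 0, 0), (16, 11, 16.2), (18, 58, 20.4), (20, 45, 21.0), (22, 1, 17.3), (24, 0, 0), (26, 0, 0), (28, 0, 0), (30, 0, 0), (32, 0, 0), (34, 1, 20.9)]
[(-20, 9, 14.1), (-18, 50, 17.2), (-16, 20, 19.4), (-14, 21, 18.3), (-12, 18, 19.5), (-10, 16, 18.1), (-8, 15, 18.4), (-6, 19, 19.9), (-4, 16, 19.2), (-2, 17, 18.3), (0, 15, 18.1), (2, 16, 18.3), (4, 1, 17.0), (6, 6, 12.2), (8, 9, 13.4), (10, 13, 13.6), (12, 19, 15.4), (14, 26, 17.0), (16, 14, 15.8), (18, 19, 19.7), (20, 41, 20.9), (22, 2, 18.9), (24, 0, 0), (26, 0, 0), (28, 0, 0), (30, 0, 0), (32, 0, 0), (34, 0, 0)]
13-14 18.373216374269006 14-15 0.48362573099415207 bg 14-15 0.8212307692307692
17.125
a-b socket 0.5625925925925926
```

View pics/side15.png

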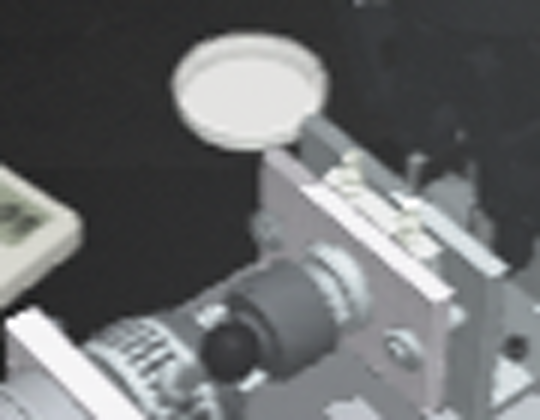

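The nut flange has moved from rig x≈6–10 mm to ≈12–17 mm, up against the plate. The last two frames match, so the drive has stalled with the nut home. Handing in.

```bash
python3 - <<'E'
from h import *
from cell import bot
t=bot.snapshot("side"); t0=np.load("pics/side0.npz")
d=abs(t["color"].astype(int)-t0["color"])
for n,b in dict(timer=np.s_[214:242,256:292],tape=np.s_[275:307,398:432],dish=np.s_[195:214,308:335]).items(): print(n,d[b].mean())
s=bot.sense(); print(s["clock"],s["finger_gap"],s["contact_force"])
print(bot.job_done())
E
```

```text
timer 37.46626984126984
tape 5.965379901960785
dish 11.457439896036387
17.175 0.02402529667937802 [-0.76892474  5.55267302  4.74612902]
the job is handed in; nothing more can be done
None
```

```bash
python3 - <<'E'
from h import *
a=np.load("pics/side0.npz")["color"];b=np.load("pics/side15.npz")["color"]
s=np.s_[205:250,245:300]
cv2.imwrite("pics/cmp.png",cv2.resize(np.hstack([a[s],b[s]]),None,fx=6,fy=6)[:,:,::-1])
E
```

```text
(no output)
```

View pics/cmp.png

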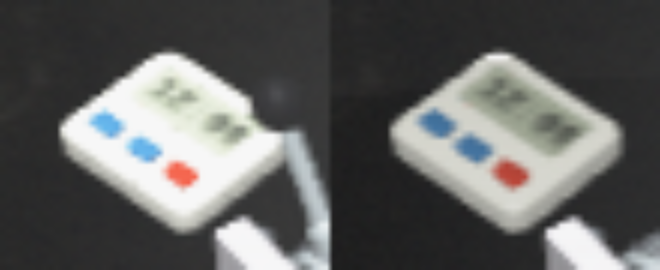

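The flow cell is clamped: the chuck is closed, the nut is home against the cover plate, and the fingers still hold the bolt head. I handed the job in at 17.2 s.

- **Lever:** I pushed it over the top to its end stop. The push force rose to about 33 N there, and the ball centre sat at rig y ≈ -41.5 mm, which matches fully closed. On the first try the fingertip rode up on the ball at about 16 N, so I backed off and pushed again lower.
- **Bolt head:** I shifted the fingers 5 mm rearward before closing so they would clear the round boss. They closed at 70 N, and the opening read 24.0 mm, exactly across the flats. It stayed between 23.8 and 24.3 mm until hand-in.
- **Nut:** Its flange moved about 8 mm toward the cell, from rig x of about 6–10 mm to 12–17 mm. Two frames about 1.4 s apart showed no further change, so the drive had stalled with the nut home. I did not read the bolt or bit angle directly.
- **Timer, tape roll and petri dish:** My last brightness check gave large differences for the timer (37) and smaller ones for the dish (11) and tape (6). For the timer, comparing the pictures side by side shows the same position. The difference comes from the arm's shadow and the lever no longer covering part of it. The dish also looks unmoved in the close-ups. I never moved near the tape and did not compare its pictures beyond that number.

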